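# Swing the contact arm over the long cell and start the test

### The arm

A 6-joint arm with a two-finger parallel gripper is mounted at the origin on the work surface. World frame = base frame: x ahead of the robot, y to its left, z up, the work surface at z = 0. Lengths are in mm, angles in rad, forces in N, time in s.
With the tool pointing down it reaches from about 275 to 825 mm from the base axis. Payload 5.2 kg.
Tool frame: the origin (TCP) lies midway between the tips of the shut fingers; the grasp point (between the pads) lies 19 mm behind it (bot.pinch_z is the distance from the TCP to the grasp point, in mm); z points along the fingers, y is the line along which they close (so a half turn about z gives the same grasp; the last joint's range is limited). The gripper opens to 93 mm and grips with 3 to 60 N. Pads are 15 mm wide; open, the fingers measure 128 mm over their backs; the gripper's body (75 mm by 188 mm) begins 65 mm behind the grasp point.
Start: joints at [1.087, 0.259, 1.535, -0, 1.348, -0.203], TCP at [152.396, 528.47, 218.653] pointing down, gripper open.
Joint ranges: [-3.14, 3.14], [-0.91, 2.08], [0.19, 2.58], [-1.22, 4.36], [0.22, 2.71], [-3.12, 3.12]. Speed limits (rad/s): [2.57, 2.57, 3.14, 3.14, 3.14, 3.14].

### API

Orientations are given as a rotation vector (axis times angle).
In Python, from workcell import status, viewer, hand_in, bot gives the robot as it stands. The module is installed in compiled form; this text tells all that it offers.
- The arm moves only by the tool carry_out, never from a script. Its arguments are lists of equal length, an entry for each row: "delta_rot": the turn, a rotation vector about the tool's x, y, z in rad, a list of three; "slide": the shift along the tool's x, y, z in m, a list of three; "gripper": the opening, from 0 (shut) to 1 (fully open). In form: {"delta_rot": [[rx, ry, rz], ...], "slide": [[tx, ty, tz], ...], "gripper": [gripper, ...]}. A call has exactly 8 rows; each row is the pose to reach, as a shift and turn from the pose commanded when the call began, along the tool's axes at that moment; what a row does not reach only later rows make up. A row lasts 1/8 s, in which the tool goes at most 62.5 mm and 10.7 degrees, less where a joint would pass 70% of its speed; a pose out of reach is approached as far as the arm can. A call with a gripper value outside its range is refused whole. The fingers move at their own pace and stop on an object; "grip_force" is the grip in N (left out, the last holds). Time passes only in rows, so rows that repeat a pose let the fingers close, or fill a call up. It gives the time, the measured TCP pose, the force, the opening and the grip force at its end, in the units of the state.
- status.state(): the state, without advancing time (a new reading comes with each control period).
- viewer.read_camera(name): name is "scene" or "top" or "wrist"; returns a dict with "img" (420x560x3 uint8, blue, green, red), "z_map" (420x560 float32, mm along the optical axis (not along the pixel's ray), 0 where there is no reading), "fx", "fy", "cx", "cy" (pixels), "k1" (the pictures are not rectified: a ray, as slopes to the right and down, at radius r is drawn at 1 + k1 r^2 times it, then the intrinsics apply), "R" (3x3) and "t" (3): a world point X has camera coordinates R X + t; the wrist camera has in their place "tool_from_camera" (4x4, takes a point from camera to tool coordinates, whose origin is the TCP and whose axes are the flange's). Camera axes: x right, y down, z forward; pixel columns grow to the right and rows downward; lengths in mm; the calibration is good to about 2 mm. A picture is of the moment at which its call begins: read the wrist's pose just before it.
- hand_in(): hands the job in; it is judged then, once.
The state is a dict: "time": time; "joint_pos": joint angles; "dq": joint speeds; "joint_torque": joint torques, N m; "tool_pos": TCP position; "tcp_rot": TCP orientation; "force": force on the tool from outside, world axes, zero at the start; "torque": the same for the moment, N m; "gripper_width": finger opening in mm; "grip_force": force on a finger pad.
Only numpy, scipy, OpenCV 4.12 (cv2) and the standard library are available. Lean on these libraries where they do the work, as an engineer would, in place of code of your own. Each camera call takes 0.05 s, during which the arm holds its last target. There are 200 camera calls.

### The job

On the cell test fixture, push the contact arm round with a fingertip until its brass probe points down at the middle of the one full-length cell in the nests (the other three are half-length), and leave it there. Then press the start button of the test unit all the way in and let it go. Pick nothing up: the cells stay standing in their nests, and the other things on the bench stay where they are.

Things in the scene. Friction and masses are not known exactly. Their poses are not given: they have to be found in the camera images.
- fixture: fixed aluminium fixture: hub disc (radius 55 mm), vertical post, four radial strips (10 mm thick, 48 wide, reaching 185 from the post axis), each with a black nest, a ring 44 mm wide reaching 28 mm above the table. Origin on the post axis at table height; z up; x its middle line. Nest centres 160 mm from the axis, at -1.0, -0.5, 0.5, 1.0 rad about z from x
- contact_arm (a joint): angle of the contact arm about the fixture's vertical post, rad; 0 along the fixture's x axis, positive anticlockwise seen from above, stops at -1.3 and +1.3. It starts between the two middle nests. It turns stiffly and stays where it is left (about 0.15 N m: 1.5 N at 100 mm from the axis)
- probe (a point): lower end of the brass probe (16 mm diameter, 79 to 120 mm above the table) at the arm's outer end, 160 mm from the post axis; x axis outwards along the arm. The arm is a bar 14 mm wide, 88 to 112 mm above the table, running straight to the probe from a dark hub (radius 20 mm, pin to 122 mm) on the post axis. The probe passes 8 mm above the long cell
- long_cell: the full-length battery cell, upright in one of the four nests: green wrapped cylinder, diameter 33 mm, height 61 mm, top 71 mm above the table; origin at the centre of its underside, 10 mm above the table
- short_cell1: one of three half-length battery cells, upright in the other nests: same green wrap, diameter 33 mm, height 37 mm, top 47 mm above the table; origin at the centre of its underside
- short_cell2: one of three half-length battery cells, upright in the other nests: same green wrap, diameter 33 mm, height 37 mm, top 47 mm above the table; origin at the centre of its underside
- short_cell3: one of three half-length battery cells, upright in the other nests: same green wrap, diameter 33 mm, height 37 mm, top 47 mm above the table; origin at the centre of its underside
- test_unit: fixed grey box 130 x 100 x 45 mm (x, y, z) with one round grey push button on top, to the left or right of the fixture; origin at the centre of its underside, z up
- start_top (a point): centre of the top of the test unit's start button (30 mm diameter; 67 mm above the table, 10 mm above its black housing of 46 mm diameter; 20 mm from the unit's centre towards its -x side), which is pressed straight down
- start (a joint): how far the start button is pressed: 0 out, 0.006 m fully in; spring return, about 5 N fully in
- screw_bin: bystander: loose open grey bin of screws, 120 x 90 x 50 mm, on the other side of the fixture from the test unit; origin at the centre of its underside
- spare_cell: bystander: a full-length cell standing on the bare table, not in a nest; diameter 33 mm, height 61 mm; origin at the centre of its underside
- tape_roll: bystander: roll of tape, diameter 90 mm, height 48 mm; origin at the centre of its underside
- screwdriver: bystander: screwdriver lying near the robot, about 200 mm long; origin near its middle, at table height
- pliers: bystander: red-handled pliers lying near the robot, about 135 mm long, 14 mm high; origin at the rivet
- stick_pair: bystander: two battery sticks side by side, 184 x 67 x 33 mm, lying beyond the fixture; origin at the centre of its underside
- cup: bystander: blue plastic cup, diameter 72 mm, height 90 mm, beyond the fixture; origin at the centre of its underside

How it is judged:
By the outcome, as a careful person would: the job done as asked, in the order asked, and still so for the second after the job is handed in, with the robot touching nothing.
It also fails if it takes over 64 s, if anything falls off the work surface, if the arm or the gripper's body presses on something with over 40 N, if the wrist force passes 120 N, or if a joint passes its speed limit or range.

## Working session

There is one attempt and no reset: what is moved stays moved. The work goes in short steps, Python scripts to look and compute and a tool call to move; the robot and the scene stay as the last step left them, time stands still between calls to the robot, and variables do not carry over. Pictures are saved under pics/ and viewed, at most 10 in all, crops included, and the job is handed in when it is done.

Besides the shell and the picture viewer there is one more tool, called after "Request:" as name(argument=value, ...) on one line, values as JSON. carry_out: Moves the arm, as the interface text tells. Its arguments: {"type":"object","properties":{"delta_rot":{"type":"array"},"slide":{"type":"array"},"gripper":{"type":"array"},"grip_force":{"type":"number"}},"required":["delta_rot","slide","gripper"]}

```bash
mkdir -p pics
cat > h.py <<'E'
import numpy as np, cv2
from workcell import status, viewer, hand_in, bot
def snap(n,f):
    c=viewer.read_camera(n); cv2.imwrite('pics/'+f,c['img']); np.savez('pics/'+f[:-4],**c); return c
def rays(c,px):
    px=np.atleast_2d(px).astype(float)
    d=(px-[c['cx'],c['cy']])/[c['fx'],c['fy']]; s=d.copy()
    for _ in range(20): s=d/(1+c['k1']*(s**2).sum(1,keepdims=True))
    return np.c_[s,np.ones(len(s))]
def onplane(c,px,z):
    R,t=c['R'],c['t']; o=-R.T@t; d=rays(c,px)@R
    return o+d*((z-o[2])/d[:,2:3])
def world(c,px):
    px=np.atleast_2d(px); r=rays(c,px); z=c['z_map'][px[:,1],px[:,0]]
    return (r*z[:,None]-c['t'])@c['R']
E
python3 - <<'E'
from h import *
for n in('scene','top'):
    c=snap(n,n+'1.png'); print(n,c['fx'],c['k1'],-c['R'].T@c['t'])
print(status.state())
E
```

```text
scene 437.1659196938367 -0.04733490540391151 [1175.24435309 -164.00871104  736.79238006]
top 436.0255921864839 -0.018582721008057634 [ 438.91773249   10.78727782 1025.57397808]
{'time': 0.1, 'joint_pos': array([ 1.08720959e+00,  2.59289479e-01,  1.53592956e+00, -8.97468749e-06,
        1.34798082e+00, -2.02797147e-01]), 'dq': array([ 8.12036090e-04, -2.47338581e-04, -1.32846991e-03, -7.12504970e-04,
       -1.76897317e-05,  1.11415258e-03]), 'joint_torque': array([ 3.32098425e-03, -4.38212156e+01, -2.84642047e+01,  7.22894794e-02,
        3.61943885e-02, -3.76782202e-05]), 'tool_pos': array([152.17126096, 528.0460264 , 217.90809793]), 'tcp_rot': array([-4.39537985e-01, -3.11015419e+00,  2.38159303e-03]), 'force': array([ 0.15589548, -0.28150005,  0.45005077]), 'torque': array([-0.00416832,  0.00602238,  0.01358567]), 'grip_force': 0.0, 'gripper_width': 92.9952001936953}
```

View pics/top1.png

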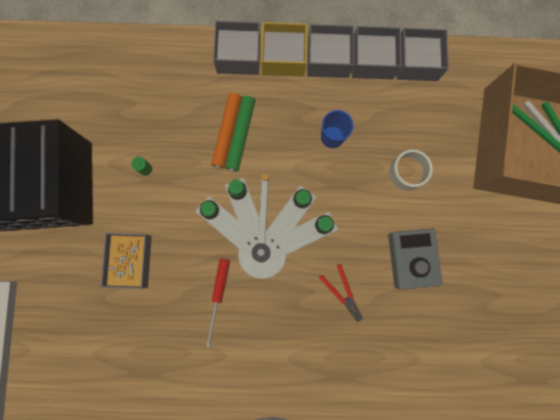

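View pics/scene1.png

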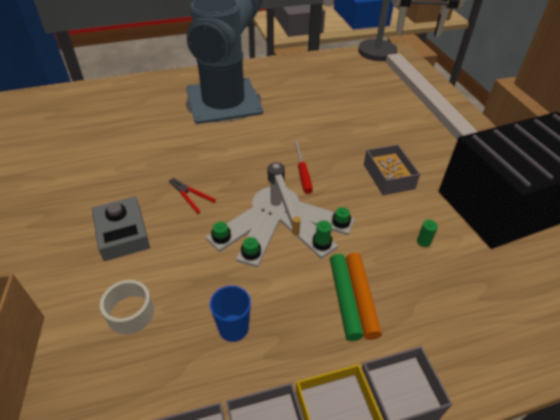

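The top view shows the fixture hub at (261,253), nests at (209,209), (237,188), (303,199) and (325,224), the probe at (265,178), and the button at (420,267). In the scene view the cell at (323,235) looks like the tall one, which is the nest at (237,188) in the top view.

Run:
```python
from h import *
c=dict(np.load('pics/top1.npz')); s=dict(np.load('pics/scene1.npz'))
def blobs(c,lo,hi,amin=15):
    m=cv2.inRange(cv2.cvtColor(c['img'],cv2.COLOR_BGR2HSV),lo,hi)
    n,l,st,ce=cv2.connectedComponentsWithStats(m)
    return [(l==i,ce[i],st[i]) for i in range(1,n) if st[i][4]>=amin]
print('green')
for n,k in(('top',c),('scene',s)):
  for m,ce,st in blobs(k,(45,90,30),(80,255,255)):
    v,u=np.where(m); W=world(k,np.c_[u,v]); 
    hi=W[W[:,2]>np.percentile(W[:,2],80)-4]
    print(n,ce.round(1),st[4],'z85',np.percentile(W[:,2],85).round(1),'top mean',hi.mean(0).round(1))
def P(n,px): 
    W=world(c,px); print(n,W.round(1).tolist())
P('hub pin',[[261,253],[260,252],[262,254]]); P('arm',[[264,190],[263,210],[262,230]]); P('probe',[[265,177],[265,179]])
P('button',[[420,267],[421,268]]); P('unit',[[395,250],[400,285],[435,284]])
# button refined: points by height in unit area
v,u=np.mgrid[225:295,380:450]; px=np.c_[u.ravel(),v.ravel()]; W=world(c,px)
b=W[(W[:,2]>61)&(W[:,2]<75)]; print('btn',b.mean(0),len(b),np.ptp(b,axis=0))
b=W[(W[:,2]>38)&(W[:,2]<75)]; r=cv2.minAreaRect(b[:,:2].astype(np.float32)); print('unit',r)
v,u=np.mgrid[165:275,225:300]; px=np.c_[u.ravel(),v.ravel()]; W=world(c,px)
b=W[(W[:,2]>80)&(W[:,2]<135)]; print('arm',len(b)); 
r=cv2.minAreaRect(b[:,:2].astype(np.float32));print(r)
b=W[W[:,2]>114]; print('high',b.round(0)[::6].tolist())
```

```text
green
top [240.  132.4] 931 z85 34.1 top mean [759.8  92.1  35.7]
top [551.6 115.6] 222 z85 120.0 top mean [ 774.2 -604.9  130.1]
top [536.  127.5] 443 z85 140.2 top mean [ 725.4 -576.7  154.2]
top [140.9 165.4] 235 z85 60.1 top mean [670.7 314.6  65.5]
top [236.1 187.8] 196 z85 70.5 top mean [621.3  93.4  75.6]
top [302.4 197.2] 174 z85 46.8 top mean [608.  -58.2  45.3]
top [208.  208.4] 180 z85 46.8 top mean [575. 156.  52.]
top [324.8 223.8] 182 z85 46.3 top mean [ 548.6 -110.3   45.1]
scene [341.8 215.2] 216 z85 45.2 top mean [589.1 153.8  54.6]
scene [322.8 233.3] 335 z85 68.3 top mean [631.8  94.2  72.4]
scene [427.  232.5] 349 z85 57.8 top mean [680.  314.5  62.1]
scene [220.3 230.2] 230 z85 45.0 top mean [ 552.1 -107.8   44. ]
scene [250.3 246.2] 239 z85 45.0 top mean [615.8 -57.   48.5]
scene [346. 298.] 1355 z85 32.8 top mean [775.5  91.2  34.6]
hub pin [[475.2, 32.1, 117.9], [476.9, 34.1, 124.4], [473.0, 29.9, 123.3]]
arm [[608.9, 30.0, 112.8], [566.1, 30.8, 111.3], [523.6, 31.6, 111.7]]
probe [[635.6, 28.6, 119.6], [631.4, 28.5, 119.1]]
button [[455.2, -317.5, 66.3], [453
[... 1206 characters left out ...]
.0, 45.0, 118.0], [481.0, 32.0, 122.0], [482.0, 18.0, 118.0], [479.0, 45.0, 116.0], [479.0, 32.0, 124.0], [480.0, 18.0, 118.0], [477.0, 43.0, 116.0], [477.0, 30.0, 122.0], [478.0, 18.0, 116.0], [475.0, 40.0, 115.0], [475.0, 28.0, 122.0], [476.0, 16.0, 116.0], [473.0, 42.0, 118.0], [473.0, 30.0, 123.0], [473.0, 18.0, 118.0], [471.0, 44.0, 117.0], [471.0, 32.0, 123.0], [472.0, 18.0, 115.0], [469.0, 42.0, 118.0], [469.0, 30.0, 116.0], [470.0, 15.0, 115.0], [467.0, 38.0, 115.0], [467.0, 26.0, 115.0], [465.0, 42.0, 118.0], [465.0, 30.0, 115.0], [465.0, 17.0, 117.0], [463.0, 34.0, 116.0], [463.0, 19.0, 115.0], [461.0, 34.0, 114.0], [461.0, 21.0, 117.0], [459.0, 30.0, 119.0], [439.0, 11.0, 1026.0]]
```

```bash
cat >> h.py <<'E'
from scipy.spatial.transform import Rotation as Ro
def go(xyz,ydir_deg=None):
    """slide (m) and turn in tool axes to a downward pose with tool y at this world heading"""
    s=status.state(); R=Ro.from_rotvec(s['tcp_rot'])
    sl=R.inv().apply(np.array(xyz)-s['tool_pos'])/1000
    a=np.radians(113.5 if ydir_deg is None else ydir_deg)
    y=np.array([np.cos(a),np.sin(a),0]); z=np.array([0,0,-1.]); x=np.cross(y,z)
    d=(R.inv()*Ro.from_matrix(np.c_[x,y,z])).as_rotvec()
    print('t',round(s['time'],2),'pos',s['tool_pos'].round(1),'F',s['force'].round(1),'slide',sl.round(4),'rot',d.round(3))
E
python3 -c "
from h import *
go((590,-20,215))"
```

```text
t 0.1 pos [152.2 528.  217.9] F [ 0.2 -0.3  0.5] slide [-0.5726 -0.4053  0.0034] rot [-0.001 -0.001 -0.691]
```

Request:
carry_out(delta_rot=[[0,0,-0.15],[0,0,-0.3],[0,0,-0.45],[0,0,-0.6],[0,0,-0.69],[0,0,-0.69],[0,0,-0.69],[0,0,-0.69]], slide=[[-0.045,-0.032,0.003],[-0.09,-0.064,0.003],[-0.135,-0.096,0.003],[-0.18,-0.128,0.003],[-0.225,-0.16,0.003],[-0.27,-0.192,0.003],[-0.315,-0.224,0.003],[-0.36,-0.256,0.003]], gripper=[0,0,0,0,0,0,0,0])

```text
time: 1.1
tool_pos: [428.0, 181.1, 215.5]
tcp_rot: [0.638, -3.076, -0.0]
force: [1.2, -0.0, 0.2]
gripper_width: 17.5
grip_force: 0.0
```

```bash
python3 -c "
from h import *
go((590,-20,215))"
```

```text
t 1.1 pos [428.  181.1 215.5] F [ 1.2 -0.   0.2] slide [-0.0686 -0.249   0.0004] rot [ 0.    -0.    -0.001]
```

Request:
carry_out(delta_rot=[[0,0,0],[0,0,0],[0,0,0],[0,0,0],[0,0,0],[0,0,0],[0,0,0],[0,0,0]], slide=[[-0.0115,-0.042,0],[-0.023,-0.083,0],[-0.034,-0.125,0],[-0.046,-0.166,0],[-0.057,-0.208,0],[-0.0685,-0.249,0],[-0.0685,-0.249,0],[-0.0685,-0.249,0]], gripper=[0,0,0,0,0,0,0,0])

```text
time: 2.1
tool_pos: [588.5, -18.1, 215.0]
tcp_rot: [0.637, -3.075, -0.002]
force: [0.1, -1.1, -0.7]
gripper_width: 0.6
grip_force: 0.0
```

```bash
python3 -c "
from h import *
go((590,-20,90))
c=snap('wrist','w1.png'); print(c['tool_from_camera'].round(2),c['fx'])"
```

```text
t 2.1 pos [588.5 -18.1 215. ] F [ 0.1 -1.1 -0.7] slide [-0.0007 -0.0025  0.125 ] rot [ 0.001 -0.001 -0.001]
[[  -0.     -0.96   -0.28   78.59]
 [   1.     -0.     -0.     -0.41]
 [   0.     -0.28    0.96 -166.43]
 [   0.      0.      0.      1.  ]] 312.0656845153067
```

View pics/w1.png

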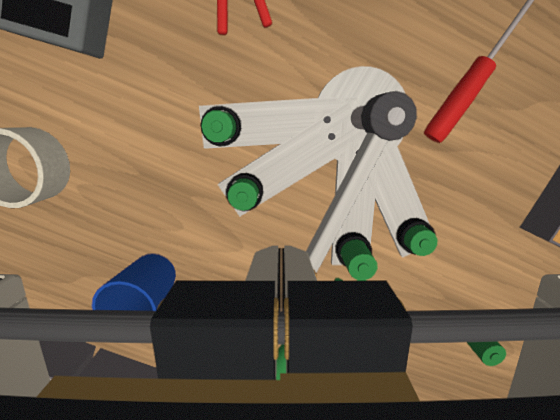

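The wrist view shows the pin at (397,116), short cell terminals at (217,126), (242,196) and (423,243), and the tall cell's terminal at (362,267).

```bash
cat >> h.py <<'E'
def wristcam(c,st):
    T=c['tool_from_camera']; Rt=Ro.from_rotvec(st['tcp_rot']).as_matrix()
    Rw=Rt@T[:3,:3]; tw=Rt@T[:3,3]+st['tool_pos']
    c['R']=Rw.T; c['t']=-Rw.T@tw; return c
E
python3 - <<'E'
from h import *
from scipy.optimize import least_squares
c=wristcam(dict(np.load('pics/w1.npz')),status.state())
# same for green: centroid of bright-green top surface
hsv=cv2.cvtColor(c['img'],cv2.COLOR_BGR2HSV)
names=[(217,126,47,-1.0),(242,196,47,-.5),(362,267,71,.5),(423,243,47,1.0)]
Q=[]
for u,v,z,a in names:
    p=onplane(c,[(u,v)],z)[0]; Q.append(p); print(a,p.round(1), 'depth z',world(c,[[u,v]])[0].round(1))
pin=onplane(c,[(397,116)],122)[0]; print('pin',pin.round(1),world(c,[[397,116]]).round(1))
Q=np.array(Q)[:,:2]; A=np.array([n[3] for n in names])
f=lambda p:(Q-p[:2]-160*np.c_[np.cos(A+p[2]),np.sin(A+p[2])]).ravel()
r=least_squares(f,[474,31,-.09]); print(r.x,r.fun.round(1))
E
```

```text
-1.0 [ 547.4 -108.3   47. ] depth z [ 547.4 -108.2   47.9]
-0.5 [606.7 -57.   47. ] depth z [606.5 -57.   47.6]
0.5 [622.5  93.7  71. ] depth z [622.2  93.3  71.8]
1.0 [575.4 156.3  47. ] depth z [575.3 156.1  47.3]
pin [475.5  34.6 122. ] [[475.7  34.4 122.8]]
[ 4.75190585e+02  3.30450826e+01 -1.04977416e-01] [ 0.4  1.6 -0.1  1.  -0.4 -0.9  0.1 -1.6]
```

Request:
carry_out(delta_rot=[[0,0,0],[0,0,0],[0,0,0],[0,0,0],[0,0,0],[0,0,0],[0,0,0],[0,0,0]], slide=[[-0.001,-0.003,0.03],[-0.001,-0.003,0.06],[-0.001,-0.003,0.09],[-0.001,-0.003,0.11],[-0.001,-0.003,0.12],[-0.001,-0.003,0.125],[-0.001,-0.003,0.125],[-0.001,-0.003,0.125]], gripper=[0,0,0,0,0,0,0,0])

```text
time: 3.15
tool_pos: [591.9, -20.9, 91.5]
tcp_rot: [-0.638, 3.075, -0.001]
force: [-0.5, -0.6, 0.2]
gripper_width: 0.1
grip_force: 0.0
```

```bash
python3 -c "
from h import *
go((594,46,90))"
```

```text
t 3.15 pos [591.9 -20.9  91.5] F [-0.5 -0.6  0.2] slide [-0.0285  0.0605  0.0015] rot [-0.001  0.001 -0.001]
```

Request:
carry_out(delta_rot=[[0,0,0],[0,0,0],[0,0,0],[0,0,0],[0,0,0],[0,0,0],[0,0,0],[0,0,0]], slide=[[-0.005,0.01,0.0],[-0.009,0.019,0.001],[-0.013,0.028,0.0015],[-0.017,0.037,0.0015],[-0.021,0.045,0.0015],[-0.025,0.053,0.0015],[-0.0285,0.0605,0.0015],[-0.0285,0.0605,0.0015]], gripper=[0,0,0,0,0,0,0,0])

```text
time: 4.15
tool_pos: [593.5, 47.0, 89.1]
tcp_rot: [-0.639, 3.076, 0.001]
force: [0.4, -0.5, -0.7]
gripper_width: 0.3
grip_force: 0.0
```

Run:
```python
from h import *
go((595.6,56.4,90)); st=status.state()
c=snap('wrist','w2.png'); s=snap('scene','s2.png')
cv2.imwrite('pics/c2.png',np.hstack([c['img'][60:420,130:510],cv2.resize(s['img'][150:300,180:380],None,fx=2,fy=2)[:360] if 0 else cv2.resize(s['img'][150:300,210:385],(420,360))]))
```

```text
t 4.15 pos [593.5  47.   89.1] F [ 0.4 -0.5 -0.7] slide [-0.0057  0.0078 -0.0009] rot [ 0.001  0.    -0.   ]
```

View pics/c2.png

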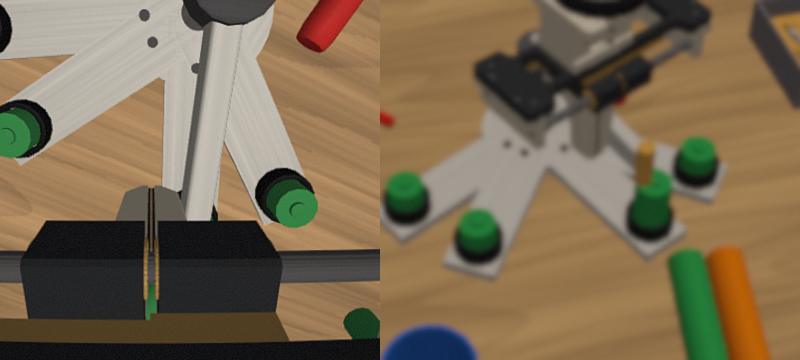

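The bar has moved with the finger. In the crop's left half its edges run (203,45)-(182,220) and (242,40)-(212,220). In the right half the brass probe is almost over the tall cell, slightly short of it.

```bash
cat >> h.py <<'E'
def probe(s,c=None):
    hsv=cv2.cvtColor(s['img'],cv2.COLOR_BGR2HSV); m=cv2.inRange(hsv,(10,90,60),(28,255,255))
    W=onplane(s,np.c_[np.mgrid[0:560,0:420].reshape(2,-1).T],100)
    ok=(np.hypot(W[:,0]-475,W[:,1]-33.5)>130)&(np.hypot(W[:,0]-475,W[:,1]-33.5)<190)&(abs(np.arctan2(W[:,1]-33.5,W[:,0]-475))<1.3)
    M=np.zeros((420,560),np.uint8); px=np.mgrid[0:560,0:420].reshape(2,-1).T[ok]; M[px[:,1],px[:,0]]=1
    m=m*M; v,u=np.where(m>0); 
    P=world(s,np.c_[u,v]); k=(P[:,2]>75)&(P[:,2]<125); u,v,P=u[k],v[k],P[k]
    p=onplane(s,[(u.mean(),v.mean())],100)[0]
    print('probe px',len(u),u.mean().round(1),v.mean().round(1),(v.min(),v.max()),'at z100',p.round(1),'ang',np.arctan2(p[1]-33.5,p[0]-475.3).round(3),'depth mean',P.mean(0).round(1))
E
python3 - <<'E'
from h import *
probe(dict(np.load('pics/scene1.npz')));probe(dict(np.load('pics/top1.npz')));probe(dict(np.load('pics/s2.npz')))
c=wristcam(dict(np.load('pics/w2.npz')),status.state())
# bar: pixels with depth at z 110..114
v,u=np.mgrid[0:275,0:560]; px=np.c_[u.ravel(),v.ravel()]; W=world(c,px)
def bar(W):
    r=np.hypot(W[:,0]-475.3,W[:,1]-33.5); k=(abs(W[:,2]-112)<4)&(r>30)&(r<150)&(W[:,0]>490)
    b=W[k]; a=np.arctan2(b[:,1]-33.5,b[:,0]-475.3); print('bar',k.sum(),np.median(a), r[k].min(),r[k].max())
    vx=cv2.fitLine(b[:,:2].astype(np.float32),cv2.DIST_HUBER,0,.01,.01).ravel(); print(vx,np.arctan2(vx[1],vx[0]))
bar(W)
print('pin+cell in w2:')
# cell centre again via scene: terminal/top of long cell
s=dict(np.load('pics/scene1.npz'))
E
```

```text
probe px 131 295.5 225.5 (np.int64(216), np.int64(235)) at z100 [636.9  31.4 100. ] ang -0.013 depth mean [641.7  29.6 105.6]
probe px 42 265.0 176.9 (np.int64(173), np.int64(180)) at z100 [640.2  28.9 100. ] ang -0.028 depth mean [635.9  28.5 120.1]
probe px 118 319.7 217.3 (np.int64(209), np.int64(226)) at z100 [628.9  84.4 100. ] ang 0.32 depth mean [634.3  81.9 106.2]
bar 5464 0.2780242228715774 30.00510934990106 116.34324540426476
[9.6588743e-01 2.5896227e-01 5.4056073e+02 5.2134060e+01] 0.26194766
pin+cell in w2:
```

Run:
```python
from h import *
s=dict(np.load('pics/scene1.npz'))
def proj(X):
    p=np.array(X)@s['R'].T+s['t']; d=p[:,:2]/p[:,2:]; d=d*(1+s['k1']*(d**2).sum(1,keepdims=True)); return d*[s['fx'],s['fy']]+[s['cx'],s['cy']]
for n,X in (('pin',(475.4,34.6,122)),('long top',(622.5,93.7,71)),('-.5',(606.7,-57,47)),('-1',(547.4,-108.3,47)),('1',(575.4,156.3,47))): print(n,proj([X]).round(1))
for a in (.26,.3,.34,.382): print('probe',a,proj([(475.4+160*np.cos(a),34.6+160*np.sin(a),z) for z in (79,120)]).round(1).tolist())
a=s['img'][155:265,200:360]; b=np.load('pics/s2.npz')['img'][195:260,285:355]
cv2.imwrite('pics/c3.png',np.hstack([cv2.resize(a,(480,330),interpolation=2),cv2.resize(b,(320,297),interpolation=2)[:,:].copy() if 0 else cv2.copyMakeBorder(cv2.resize(b,(315,292),interpolation=2),0,38,0,0,0)]))
```

```text
pin [[275.  164.9]]
long top [[321.8 223.9]]
-.5 [[249.1 240.7]]
-1 [[219.  224.9]]
1 [[340.5 210.2]]
probe 0.26 [[315.1, 225.6], [316.5, 211.6]]
probe 0.3 [[317.6, 224.4], [319.2, 210.4]]
probe 0.34 [[320.1, 223.1], [321.8, 209.1]]
probe 0.382 [[322.6, 221.7], [324.4, 207.7]]
```

View pics/c3.png

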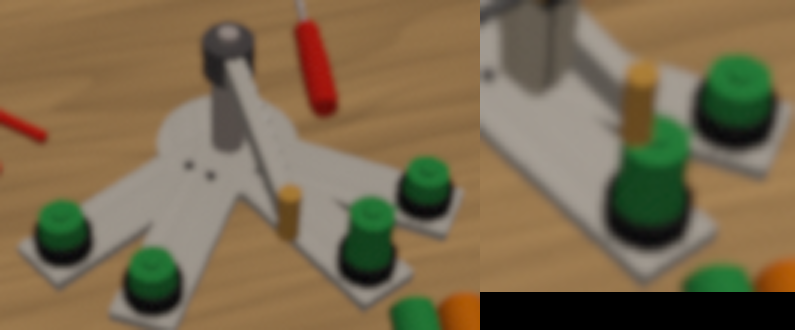

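The left half shows the scene before the push and the right half shows it now. The probe still sits short of the tall cell by about 0.1 rad, and the scene camera reads about 2 px off from the wrist. I'll push 8 mm more.

Request:
carry_out(delta_rot=[[0,0,0],[0,0,0],[0,0,0],[0,0,0],[0,0,0],[0,0,0],[0,0,0],[0,0,0]], slide=[[0,0.002,0],[0,0.004,0],[0,0.006,0],[0,0.007,0],[0,0.008,0],[0,0.008,0],[0,0.008,0],[0,0.008,0]], gripper=[0,0,0,0,0,0,0,0])

```text
time: 5.25
tool_pos: [590.2, 53.4, 89.1]
tcp_rot: [0.638, -3.076, -0.0]
force: [0.6, -1.3, -0.5]
gripper_width: 0.5
grip_force: 0.4
```

```bash
cat >> h.py <<'E'
def bar(c):
    v,u=np.mgrid[0:275,0:560]; W=world(c,np.c_[u.ravel(),v.ravel()])
    r=np.hypot(W[:,0]-475.4,W[:,1]-34.6); k=(abs(W[:,2]-112.5)<2)&(r>30)&(r<150)&(W[:,0]>490)
    b=W[k]; vx=cv2.fitLine(b[:,:2].astype(np.float32),cv2.DIST_HUBER,0,.01,.01).ravel()
    print('bar',k.sum(),'dir',np.arctan2(vx[1],vx[0]),'from post',np.arctan2(vx[3]-34.6,vx[2]-475.4),r[k].max())
E
python3 - <<'E'
from h import *
bar(wristcam(dict(np.load('pics/w1.npz')),dict(tcp_rot=np.array([.637,-3.075,-.002]),tool_pos=np.array([588.5,-18.1,215]))))
bar(wristcam(dict(np.load('pics/w2.npz')),dict(tcp_rot=np.array([-.639,3.076,.001]),tool_pos=np.array([593.5,47,89.1]))))
go((595.6,56.4,90)); st=status.state()
c=snap('wrist','w3.png'); bar(wristcam(c,st)); probe(snap('scene','s3.png'))
E
```

```text
bar 1934 dir -0.021218427 from post -0.043200515 149.71593410504872
bar 5027 dir 0.28402224 from post 0.28023636 116.18129667795792
t 5.25 pos [590.2  53.4  89.1] F [ 0.6 -1.3 -0.5] slide [-0.0062  0.0006 -0.0009] rot [ 0.    -0.    -0.001]
bar 4933 dir 0.34204248 from post 0.33486816 112.65797182100292
probe px 113 323.2 215.3 (np.int64(207), np.int64(224)) at z100 [625.3  93.  100. ] ang 0.377 depth mean [631.4  90.2 106.9]
```

Request:
carry_out(delta_rot=[[0,0,0],[0,0,0],[0,0,0],[0,0,0],[0,0,0],[0,0,0],[0,0,0],[0,0,0]], slide=[[0,0.001,0],[0,0.002,0],[0,0.003,0],[0,0.004,0],[0,0.0045,0],[0,0.0045,0],[0,0.0045,0],[0,0.0045,0]], gripper=[0,0,0,0,0,0,0,0])

```text
time: 6.35
tool_pos: [588.3, 57.5, 89.1]
tcp_rot: [0.638, -3.076, -0.0]
force: [1.0, -1.0, -0.2]
gripper_width: 0.3
grip_force: 0.4
```

Request:
carry_out(delta_rot=[[0,0,0],[0,0,0],[0,0,0],[0,0,0],[0,0,0],[0,0,0],[0,0,0],[0,0,0]], slide=[[0,-0.005,0],[0,-0.015,0],[0,-0.03,0],[0,-0.05,-0.02],[0,-0.07,-0.06],[0,-0.08,-0.11],[0,-0.08,-0.14],[0,-0.08,-0.14]], gripper=[0,0,0,0,0,0,0,0])

```text
time: 7.35
tool_pos: [622.1, -17.4, 232.1]
tcp_rot: [-0.636, 3.071, -0.004]
force: [-1.0, 1.0, 0.7]
gripper_width: 0.3
grip_force: 0.0
```

Run:
```python
from h import *
go((545,-40,230)); st=status.state()
c=snap('wrist','w4.png'); bar(wristcam(c,st)); s=snap('scene','s4.png'); probe(s); probe(snap('top','t4.png'))
cv2.imwrite('pics/c4.png',np.hstack([cv2.resize(c['img'][60:300,180:480],(450,360)),cv2.resize(s['img'][185:265,280:358],(350,360),interpolation=2)]))
```

```text
t 7.35 pos [622.1 -17.4 232.1] F [-1.   1.   0.7] slide [0.0798 0.0099 0.0017] rot [-0.004  0.005 -0.002]
bar 1816 dir 0.4094889 from post 0.3799406 149.92621494045852
probe px 119 325.3 214.2 (np.int64(206), np.int64(223)) at z100 [623.6  98.2 100. ] ang 0.411 depth mean [629.1  95.6 106.2]h.py:36: RuntimeWarning: Mean of empty slice.
  p=onplane(s,[(u.mean(),v.mean())],100)[0]
  ret = ret.dtype.type(ret / rcount)
h.py:37: RuntimeWarning: Mean of empty slice.
  print('probe px',len(u),u.mean().round(1),v.mean().round(1),(v.min(),v.max()),'at z100',p.round(1),'ang',np.arctan2(p[1]-33.5,p[0]-475.3).round(3),'depth mean',P.mean(0).round(1))
Traceback (most recent call last):
  File "h.py", line 37, in probe
    print('probe px',len(u),u.mean().round(1),v.mean().round(1),(v.min(),v.max()),'at z100',p.round(1),'ang',np.arctan2(p[1]-33.5,p[0]-475.3).round(3),'depth mean',P.mean(0).round(1))
                                                                 ~~~~~^^
ValueError: zero-size array to reduction operation minimum which has no identity
```

```bash
python3 -c "
from h import *
go((560,-310,200))"
```

```text
t 7.5 pos [619.5 -16.1 227.4] F [-1.2 -0.1 -0.8] slide [ 0.1714 -0.246   0.0274] rot [ 0.002 -0.002 -0.001]
```

Request:
carry_out(delta_rot=[[0,0,0],[0,0,0],[0,0,0],[0,0,0],[0,0,0],[0,0,0],[0,0,0],[0,0,0]], slide=[[0.028,-0.041,0],[0.057,-0.082,0],[0.085,-0.123,0.005],[0.114,-0.164,0.01],[0.142,-0.205,0.02],[0.171,-0.246,0.027],[0.171,-0.246,0.027],[0.171,-0.246,0.027]], gripper=[0,0,0,0,0,0,0,0])

```text
time: 8.5
tool_pos: [560.7, -308.9, 200.5]
tcp_rot: [0.637, -3.075, -0.004]
force: [-0.5, 0.8, 0.0]
gripper_width: 0.7
grip_force: 0.0
```

Run:
```python
from h import *
go((456,-316,120)); st=status.state()
c=snap('wrist','w5.png'); t=snap('top','t5.png')
wristcam(c,st); v,u=np.mgrid[0:270,0:560]; px=np.c_[u.ravel(),v.ravel()]; W=world(c,px)
k=(abs(W[:,2]-67.5)<4)&(np.hypot(W[:,0]-456,W[:,1]+316)<40); b=W[k]
print('btn',k.sum(),b.mean(0),cv2.minEnclosingCircle(b[:,:2].astype(np.float32)))
cv2.imwrite('pics/c5.png',np.hstack([cv2.resize(c['img'],(467,350)),cv2.resize(t['img'][165:265,200:295],(333,350),interpolation=2)]))
for n in('t5',):
    probe(t)
```

```text
t 8.5 pos [ 560.7 -308.9  200.5] F [-0.5  0.8  0. ] slide [0.0988 0.0349 0.0807] rot [ 0.003 -0.001 -0.002]
btn 841 [ 454.47883167 -321.23619623   67.10312963] ((454.2243347167969, -320.931640625), 14.851807594299316)
probe px 42 233.1 181.7 (np.int64(178), np.int64(185)) at z100 [627.5  97.4 100. ] ang 0.397 depth mean [623.5  95.5 120. ]
```

View pics/c5.png

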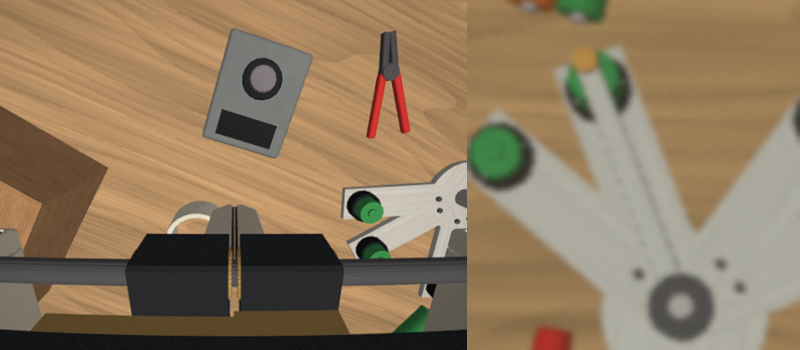

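The wrist view shows the button clearly, and the top crop shows the probe over the tall cell with the bar centred on its nest. Next I move above the button and recheck the angle numerically.

Run:
```python
from h import *
go((455,-319.5,90))
a=dict(np.load('pics/top1.npz')); b=dict(np.load('pics/t5.npz'))
hsv=cv2.cvtColor(a['img'],cv2.COLOR_BGR2HSV)
m=cv2.inRange(hsv,(45,90,95),(80,255,255))
n,l,st,ce=cv2.connectedComponentsWithStats(m)
L=[(x,y,z,g) for x,y,z,g in((236,187,71,.5),(303,198,47,-.5),(208,208,47,1),(325,223,47,-1))]
pin=onplane(a,[(261,252.8)],122)[0]; print('pin',pin)
for x,y,z,g in L:
    i=l[y,x]; p=onplane(a,[ce[i]],z)[0]; print(g,ce[i].round(1),st[i][4],p.round(1),'fixture yaw',np.arctan2(p[1]-pin[1],p[0]-pin[0])-g,np.hypot(*(p-pin)[:2]))
p=onplane(b,[(233.1,181.7)],118)[0]; print('probe',p,np.arctan2(p[1]-pin[1],p[0]-pin[0]))
```

```text
t 8.6 pos [ 561.5 -308.2  201.6] F [-0.   0.1 -0.5] slide [0.1021 0.032  0.1116] rot [ 0.001 -0.     0.   ]
pin [475.42118261  32.02398365 122.        ]
0.5 [235.4 186.4] 153 [622.9  94.5  71. ] fixture yaw -0.09903051770069327 160.14769703650498
-0.5 [302.6 196.8] 155 [607.9 -57.   47. ] fixture yaw -0.09133320909372467 159.60902891625295
1 [207.5 208. ] 158 [576.  157.8  47. ] fixture yaw -0.10414336892539056 161.03911714514564
-1 [325.1 223.3] 162 [ 548.5 -109.1   47. ] fixture yaw -0.0931345206909624 158.91714043111656
probe [623.84942919  95.7620342  118.        ] 0.40560842215190823
```

Request:
carry_out(delta_rot=[[0,0,0],[0,0,0],[0,0,0],[0,0,0],[0,0,0],[0,0,0],[0,0,0],[0,0,0]], slide=[[0.035,0.01,0.0],[0.07,0.02,0.03],[0.102,0.032,0.06],[0.102,0.032,0.09],[0.102,0.032,0.11],[0.102,0.032,0.12],[0.102,0.032,0.125],[0.102,0.032,0.125]], gripper=[0,0,0,0,0,0,0,0])

```text
time: 9.6
tool_pos: [455.5, -320.7, 77.5]
tcp_rot: [-0.64, 3.076, -0.001]
force: [0.2, -0.1, -0.1]
gripper_width: 0.5
grip_force: 0.0
```

```bash
python3 -c "
from h import *
go((455,-319.5,61))"
```

```text
t 9.6 pos [ 455.5 -320.7   77.5] F [ 0.2 -0.1 -0.1] slide [-0.      0.0013  0.0165] rot [-0.001  0.    -0.   ]
```

Request:
carry_out(delta_rot=[[0,0,0],[0,0,0],[0,0,0],[0,0,0],[0,0,0],[0,0,0],[0,0,0],[0,0,0]], slide=[[0,0.001,0.003],[0,0.001,0.006],[0,0.001,0.009],[0,0.001,0.011],[0,0.001,0.013],[0,0.001,0.015],[0,0.001,0.0155],[0,0.001,0.0155]], gripper=[0,0,0,0,0,0,0,0])

```text
time: 10.6
tool_pos: [454.6, -320.0, 61.8]
tcp_rot: [-0.638, 3.076, -0.0]
force: [-1.6, 0.6, 4.3]
gripper_width: 0.3
grip_force: 2.2
```

Pressing at 4.3 N, just short of the stop, so I keep going in half-millimetre steps.

Request:
carry_out(delta_rot=[[0,0,0],[0,0,0],[0,0,0],[0,0,0],[0,0,0],[0,0,0],[0,0,0],[0,0,0]], slide=[[0,0,0.0005],[0,0,0.001],[0,0,0.0013],[0,0,0.0015],[0,0,0.0015],[0,0,0.0015],[0,0,0.0015],[0,0,0.0015]], gripper=[0,0,0,0,0,0,0,0])

```text
time: 11.6
tool_pos: [454.6, -320.0, 61.2]
tcp_rot: [-0.638, 3.076, -0.001]
force: [-3.2, 2.6, 12.8]
gripper_width: 0.6
grip_force: 5.8
```

The force has risen to 12.8 N and the height has stalled at 61.2 mm, so the button is at its stop. Releasing straight up.

Request:
carry_out(delta_rot=[[0,0,0],[0,0,0],[0,0,0],[0,0,0],[0,0,0],[0,0,0],[0,0,0],[0,0,0]], slide=[[0,0,-0.003],[0,0,-0.01],[0,0,-0.03],[0,0,-0.06],[0,0,-0.1],[0,0,-0.13],[0,0,-0.13],[0,0,-0.13]], gripper=[0,0,0,0,0,0,0,0])

```text
time: 12.6
tool_pos: [454.1, -319.4, 189.0]
tcp_rot: [0.638, -3.075, -0.002]
force: [0.7, 0.1, -0.4]
gripper_width: 0.7
grip_force: 0.0
```

Run:
```python
from h import *
go((455,-319.5,200)); t=snap('top','t6.png'); probe(t); probe(snap('scene','s6.png'))
a=np.load('pics/top1.npz')['img']; d=cv2.absdiff(a,t['img']).max(2)>40
n,l,st,ce=cv2.connectedComponentsWithStats(d.astype(np.uint8)); print([(s.tolist()) for s in st[1:] if s[4]>15])
```

```text
t 12.6 pos [ 454.1 -319.4  189. ] F [ 0.7  0.1 -0.4] slide [-0.0007 -0.0004 -0.011 ] rot [ 0.002 -0.001 -0.001]
probe px 42 233.1 181.6 (np.int64(178), np.int64(185)) at z100 [627.7  97.5 100. ] ang 0.397 depth mean [623.4  95.5 120.9]
probe px 119 325.3 214.2 (np.int64(206), np.int64(223)) at z100 [623.6  98.2 100. ] ang 0.411 depth mean [629.2  95.5 106.3]
[[230, 179, 13, 21, 155], [260, 181, 8, 48, 250], [379, 202, 181, 218, 23168], [416, 263, 12, 10, 71], [169, 390, 62, 30, 1000]]
```

Only the contact arm and the robot itself have changed in the picture, and the probe is unmoved since the push. Handing in.

```bash
python3 -c "
from h import *
print(hand_in())"
```

```text
the job is handed in; nothing more can be done
None
```

The probe now points down at the middle of the long cell, within about 1 mm by the cameras; the start button was pressed to its stop and let go, nothing else moved in the top view, and the job is handed in.

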